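# Set a batten to the flip stop of a crosscut jig

## Task

Set the batten up for the saw: tip the red flip stop on the fence over with a fingertip so that it hangs fully down, then push the batten flat against the fence and along it until its left end butts against the red stop. Only push: do not pick the batten up. Leave the blue stop flipped up and the tools and the offcut lying about where they are.

Things in the scene. Friction and masses are not known exactly. Their poses are not given: they have to be found in the camera images.
- station: Cutting jig fixed to the bench: dark-brown ply base 260 x 640 x 18 mm, aluminium fence along its far side. Origin on the bench top; x square to the fence, away from the robot; y along it to the robot's left; z up. Base: x -170 to 90, y -320 to 320, top z 18 mm. Fence front face: plane x = +30 mm; it is 30 mm thick, y -310 to 310, top z 68 mm, low brackets behind, a 6 mm saw gap at y -60.
- red_stop: Aluminium carriage, 34 (x) by 44 mm (y), of the flip stop with the RED arm, fixed on the fence top; red may be the left or the right one of the two. Origin on the fence top, 15 mm behind the fence's front face, axes parallel to the jig's. The arm's hinge pin runs along y, 14 mm above the origin; the carriage is 23 mm high. A low clamp knob sticks out 33 mm behind the origin.
- red_arm (a joint): Angle (rad) of the red arm on its pin. 0 = down: the blade (30 mm in x, 14 mm in y, 67 mm high) hangs 2 to 32 mm in front of the fence, 4 mm off the base; its right side face, at y = -7 mm of the carriage, stops the batten. 3.0 = up, its limit: the blade stands upright 17 to 47 mm behind the pin (+x), up to 60 mm above it. It starts up, leaning on its limit.
- red_tip (a point): Middle of the free end of the red blade (top end when up, low end when down). The 60 g arm swings freely, lightly damped: past its balance at about 2.2 rad it falls to 0 by itself in about 1 s. To flip it, push the back of the upright blade towards the robot, about 60 mm.
- blue_stop: Carriage of the other flip stop, the same in every way but with a BLUE arm; at least 80 mm (centre to centre) from the red one along the fence.
- blue_arm (a joint): Angle of the blue arm, measured as for the red one; it starts up (about 3.0), resting against its end stop, and is to stay up, where the batten passes freely under and in front of it.
- batten: Pale softwood batten loose on the jig's base: 240 mm long (its y), 45 mm wide (its x), 28 mm high, 100 to 210 g. Origin at the centre of its underside, 18 mm above the bench; its y axis points left, towards the stops. It starts a few cm off the fence, a little skewed, to the right of both stops, with nothing in its way.
- batten_end (a point): Centre of the batten's left end face (the end that meets the stop), 120 mm from the batten's centre.
- batten_back_left (a point): Left end of the batten's far long side (the side that goes against the fence), at half height.
- batten_back_right (a point): Right end of the batten's far long side, at half height.
- tape: Yellow tape measure 70 x 34 x 62 mm standing on the jig's base near its front, on the left. To be left alone.
- offcut: Short offcut of the same wood, 45 x 55 x 28 mm, on the jig's base at its left end, beyond both stops. To be left alone.
- square: Try square lying on the bench to the front left: wooden stock 110 mm, steel blade 150 mm, 20 mm high. To be left alone.
- multimeter: Orange multimeter 155 x 80 x 42 mm lying on the bench to the left. To be left alone.
- pliers: Red-handled pliers, 175 mm long, 18 mm high, on the bench to the right. To be left alone.
- hammer: Hammer with a wooden handle, 260 mm long, 26 mm high, lying on the bench to the left. To be left alone.
- handsaw: Hand saw with yellow and black handle, 520 mm long, 24 mm high, lying behind the jig. To be left alone.
Not all that is in view belongs to the job. What is shaped like the batten but turquoise or yellow is not meant.

How it is judged:
On the way:
1. the red stop is flipped fully down (value of joint red_arm below 0.08 rad), for 0.2 s.
At the end, for the whole second after the job is handed in: The red arm is down (within 0.08 rad), the blue arm still up, the batten lies flat on the base with both ends of its far side within 2.5 mm of the fence face and its left end within 2.5 mm of the red stop's side face, at rest (value of joint red_arm below 0.08 rad and value of joint blue_arm above 2.6 rad and x of batten_back_left in the frame of station between 0.0275 and 0.0325 m and x of batten_back_right in the frame of station between 0.0275 and 0.0325 m and y of batten_end in the frame of red_stop between -0.0095 and -0.0045 m and z of batten_end in the frame of station below 0.036 m and angle between batten's own z axis and vertical below 0.05 rad and linear speed of batten below 0.01 m/s); the robot touches nothing.
It fails at once if the batten is lifted or tipped: its origin more than 8 mm above the base, or tilted by more than 0.2 rad (z of batten in the frame of station above 0.026 m or angle between batten's own z axis and vertical above 0.2 rad).
It fails at once if the blue stop is tipped forward (value of joint blue_arm below 2.4 rad).
It fails at once if a tool or the offcut is moved by more than 15 mm (distance of any of tape, square, offcut, multimeter, pliers, hammer, handsaw from where it was at the start of the episode above 0.015 m).
It also fails if it takes over 64 s, if anything falls off the work surface, if the arm or the gripper's body presses on something with over 40 N, if the wrist force passes 120 N, or if a joint passes its speed limit or range.

## Robot

A 6-joint arm with a two-finger parallel gripper is mounted at the origin on the work surface. World frame = base frame: x ahead of the robot, y to its left, z up, the work surface at z = 0. Lengths are in m, angles in rad, forces in N, time in s.
With the tool pointing down it reaches from about 0.25 to 0.775 m from the base axis. Payload 4 kg.
Tool frame: the origin (TCP) lies at the very end of the fingers, on their centre line; the grasp point (between the pads) lies 19 mm behind it (robot.hold_point_z is the distance from the TCP to the grasp point, in m); z points along the fingers, y is the line along which they close (so a half turn about z gives the same grasp; the last joint's range is limited). The gripper opens to 94 mm and grips with 3 to 60 N. Pads are 16 mm wide; open, the fingers measure 119 mm over their backs; the gripper's body (75 mm by 177 mm) begins 78 mm behind the grasp point.
Start: joints at [1.244, 0.087, 1.371, -0, 1.684, -0.103], TCP at [0.122, 0.536, 0.206] pointing down, gripper open.
Joint ranges: [-3.1, 3.1], [-0.76, 2.03], [0.27, 2.55], [-1.08, 4.22], [0.17, 2.65], [-2.57, 2.57]. Speed limits (rad/s): [2.79, 2.79, 3.14, 3.14, 3.14, 3.14].

## Interface

Orientations are given as [roll, pitch, yaw] about the fixed x, y, z axes, in that order (R = Rz(yaw) Ry(pitch) Rx(roll)).
In Python, from bench import robot gives the robot as it stands.
- The arm moves only by the tool carry_out, never from a script. Its argument "steps" is a list of rows, each a list of 3 entries, a list of its own where there are three numbers: the shift along the tool's x, y, z in m, then the turn about the tool's z in units of 10 degrees (1.0 is 10 degrees), then the closure, from -1 (fully open) to 1 (shut). In form: [[[tx, ty, tz], roll, jaw], ...]. A call has 1 to 10 rows; each row is the pose to reach, as a shift and turn from the pose commanded when the call began, along the tool's axes at that moment; what a row does not reach only later rows make up. A row lasts 1/8 s, in which the tool goes at most 62.5 mm and 10.7 degrees, less where a joint would pass 70% of its speed; a pose out of reach is approached as far as the arm can. A call with a gripper value outside its range is refused whole. The fingers move at their own pace and stop on an object; the grip force is fixed at half the most. Time passes only in rows, so rows that repeat a pose let the fingers close. It gives the time, the measured TCP pose, the force, the opening and the grip force at its end, in the units of the state.
- robot.get_obs(): the state, without advancing time (a new reading comes with each control period).
- robot.snapshot(name): name is "side" or "top"; returns a dict with "image" (400x640x3 uint8, red, green, blue), "z_map" (400x640 float32, m along the optical axis (not along the pixel's ray), 0 where there is no reading), "mtx" (3x3 intrinsics, pixels), "R" (3x3) and "t" (3): a world point X has camera coordinates R X + t. Camera axes: x right, y down, z forward; pixel columns grow to the right and rows downward; lengths in m; the calibration is good to about 2 mm. A picture is of the moment at which its call begins.
- robot.close_job(): hands the job in; it is judged then, once.
The state is a dict: "time": time; "joint_positions": joint angles; "qvel": joint speeds; "joint_torque": joint torques, N m; "tool_pos": TCP position; "ee_rot": TCP orientation; "wrist_force": force on the tool from outside, world axes, zero at the start; "wrist_torque": the same for the moment, N m; "width": finger opening in m; "finger_force": force on a finger pad.
Only numpy, scipy, OpenCV 4.12 (cv2) and the standard library are available. Lean on these libraries where they do the work, as an engineer would, in place of code of your own. Each camera call takes 0.05 s, during which the arm holds its last target. There are 200 camera calls.

## Working session

There is one attempt and no reset: what is moved stays moved. The work goes in short steps, Python scripts to look and compute and a tool call to move; the robot and the scene stay as the last step left them, time stands still between calls to the robot, and variables do not carry over. Pictures are saved under pics/ and viewed, at most 10 in all, crops included, and the job is handed in when it is done.

Besides the shell and the picture viewer there is one more tool, called by a JSON object that holds its "op" and its "data". carry_out: Moves the arm, as the interface text tells. Its arguments: {"type":"object","properties":{"steps":{"type":"array","items":{"type":"array"}}},"required":["steps"]}

```bash
mkdir -p pics; cat > h.py <<'E'
import numpy as np, cv2
from bench import robot
def cloud(s):
    z=s["z_map"]; v,u=np.indices(z.shape); K=s["mtx"]
    P=np.stack([(u-K[0,2])/K[0,0]*z,(v-K[1,2])/K[1,1]*z,z],-1)
    W=(P-s["t"])@s["R"]; W[z==0]=np.nan
    return W
def save(s,n): cv2.imwrite("pics/%s.png"%n,s["image"][:,:,::-1])
E
python3 - <<'E'
from h import *
for n in("side","top"):
    s=robot.snapshot(n);save(s,n+"0");np.savez(n+"0.npz",**s);print(n,-s["R"].T@s["t"],s["R"][2])
o=robot.get_obs();print(o)
E
```

```text
side [ 0.20722242 -0.76196813  0.84115441] [ 0.25580833  0.67701239 -0.69008429]
top [0.21050647 0.01833061 1.31220124] [ 0.20057477  0.00708172 -0.9796528 ]
{'time': 0.1, 'joint_positions': array([ 1.24387821e+00,  8.79087006e-02,  1.37211571e+00, -4.01351022e-05,
        1.68357832e+00, -1.03098824e-01]), 'qvel': array([-0.00034476, -0.00106237, -0.00202149,  0.00081386,  0.0007808 ,
        0.00016825]), 'joint_torque': array([ 1.93870954e-03, -3.41253483e+01, -3.03299975e+01,  7.19950092e-02,
        3.04352771e-02, -1.08402871e-04]), 'tool_pos': array([0.12193328, 0.53580631, 0.20439974]), 'ee_rot': array([-3.13958914e+00, -1.67192539e-04,  2.91776872e+00]), 'wrist_force': array([-0.98754501,  0.01222578,  0.53376317]), 'wrist_torque': array([ 0.01791006, -0.00268499,  0.02884704]), 'finger_force': 0.0, 'width': 0.09422439868619394}
```

View pics/side0.png

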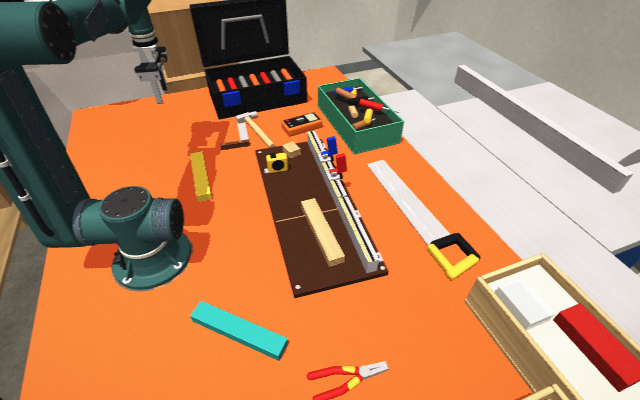

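View pics/top0.png

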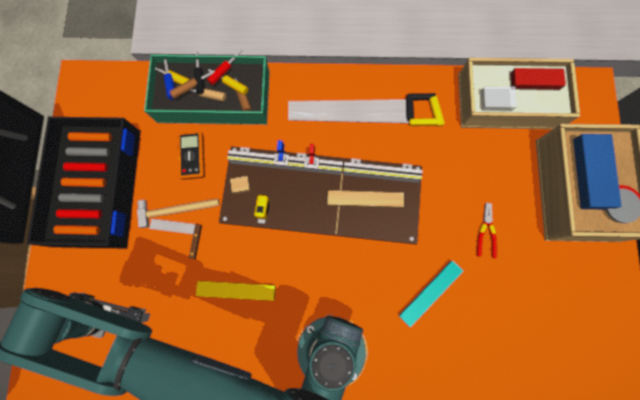

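The top view shows the jig at about (225-420, 150-240), with the red arm at (311,153), the blue arm at (281,150) and the batten at (327-404,199). In the side view, red is at (340,162) and blue at (332,146).

```bash
cat > m.py <<'E'
from h import *
def rays(s,uv):
    K=s["mtx"];d=np.c_[uv,np.ones(len(uv))]@np.linalg.inv(K).T@s["R"]; return -s["R"].T@s["t"],d
def onplane(s,uv,h):
    c,d=rays(s,np.asarray(uv,float)); return c+d*((h-c[2])/d[:,2])[:,None]
def masks(s):
    H=cv2.cvtColor(s["image"],cv2.COLOR_RGB2HSV).astype(int);return H[...,0],H[...,1],H[...,2]
E
python3 - <<'E'
from m import *
for n in("side","top"):
    s=dict(np.load(n+"0.npz"));W=cloud(s);h,S,v=masks(s);x,y,z=W[...,0],W[...,1],W[...,2]
    roi=(x>.25)&(x<.8)&(y>-.35)&(y<.4)
    def rep(name,m):
        m=m&roi;P=W[m]
        if len(P)<5: print(n,name,len(P));return
        r=cv2.minAreaRect(P[:,:2].astype(np.float32)); 
        print(n,name,len(P),"med",np.median(P,0).round(4),"zrng",np.percentile(P[:,2],[2,98]).round(3),"rect",np.round(r[0],4),np.round(r[1],4),round(r[2],2))
    rep("base",(v<110)&(z>.008)&(z<.028)&(S>80))
    rep("fence",(z>.060)&(z<.076)&(S<70))
    rep("batten",(z>.038)&(z<.054)&(h>10)&(h<30)&(v>130)&(y<.15))
    rep("red",((h<5)|(h>174))&(S>150)&(z>.07))
    rep("blue",(h>100)&(h<130)&(S>120)&(z>.07))
    rep("tape",(h>22)&(h<34)&(S>150)&(z>.03))
    rep("carr",(z>.083)&(z<.1)&(S<70))
    big=cv2.resize(s["image"][130:290,240:400] if n=="side" else s["image"][130:250,210:430],None,fx=3.5,fy=3.5,interpolation=cv2.INTER_CUBIC);cv2.imwrite("pics/%s_c.png"%n,big[:,:,::-1])
    print(n, s["image"][199 if n=="top" else 230,365 if n=="top" else 322], W[199 if n=="top" else 230,365 if n=="top" else 322])
E
```

```text
side base 8034 med [ 0.4381 -0.0621  0.0174] zrng [0.013 0.021] rect [0.5649 0.0536] [0.6912 0.4669] 89.62
side fence 1185 med [ 0.5652 -0.054   0.0675] zrng [0.061 0.074] rect [0.5489 0.1085] [0.7199 0.3233] 66.48
side batten 1053 med [ 0.4678 -0.1192  0.0454] zrng [0.04  0.048] rect [ 0.4752 -0.1362] [0.093  0.3133] 11.52
side red 200 med [0.5974 0.0632 0.1116] zrng [0.081 0.148] rect [0.5973 0.1102] [0.1019 0.0515] 84.61
side blue 166 med [0.6063 0.1601 0.1121] zrng [0.081 0.145] rect [0.5998 0.1652] [0.0196 0.0506] 62.89
side tape 126 med [0.4417 0.2137 0.0777] zrng [0.066 0.086] rect [0.5153 0.0827] [0.6275 0.3347] 64.89
side carr 48 med [0.5763 0.1529 0.0876] zrng [0.084 0.092] rect [0.528 0.172] [0.1035 0.242 ] 43.23
side [251 224 155] [ 0.4664184  -0.11438747  0.04395708]
top base 9875 med [0.4482 0.0568 0.018 ] zrng [0.013 0.024] rect [0.5677 0.0563] [0.6857 0.4629] 89.74
top fence 1727 med [0.5808 0.1252 0.0676] zrng [0.062 0.075] rect [0.6689 0.0602] [0.6972 0.2238] 84.53
top batten 1070 med [ 0.468  -0.1032  0.0462] zrng [0.041 0.052] rect [ 0.4686 -0.1041] [0.2389 0.0463] 89.41
top red 76 med [0.5892 0.0685 0.1402] zrng [0.086 0.15 ] rect [0.6108 0.1018] [0.1041 0.038 ] 58.99
top blue 88 med [0.5982 0.1645 0.1364] zrng [0.084 0.149] rect [0.5982 0.1641] [0.0139 0.042 ] 82.1
top tape 230 med [0.4362 0.219  0.0784] zrng [0.031 0.091] rect [0.7338 0.0326] [0.3856 0.695 ] 31.36
top carr 65 med [0.5765 0.1543 0.0879] zrng [0.084 0.095] rect [0.5319 0.1701] [0.1007 0.2393] 42.27
top [220 184 117] [ 0.46620696 -0.10250183  0.04673689]
```

View pics/top_c.png

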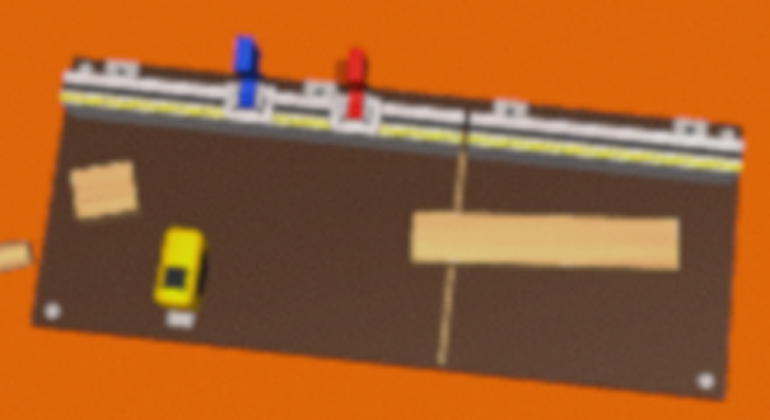

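View pics/side_c.png

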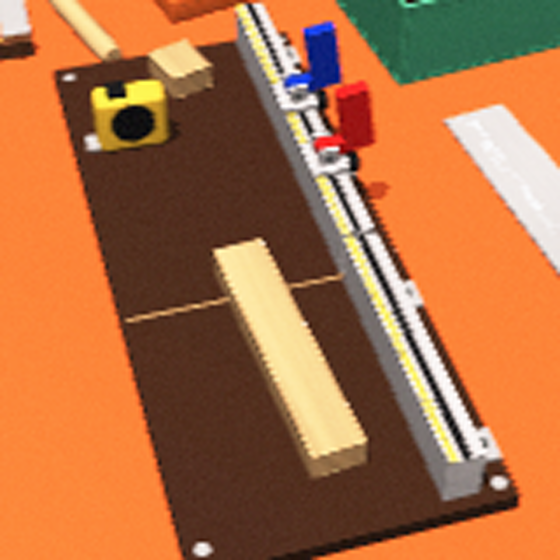

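The crops show the jig turned a few degrees. Its front corners are at crop (32,325) and (725,400), red is about 30 mm beyond the fence, and the batten is right of both stops. Next I'll fit the jig frame.

```bash
cat > jig.py <<'E'
from m import *
def jig(s):
    h,S,v=masks(s);W=cloud(s)
    m=((v<120)&(S>60)&(W[...,0]>.28)&(W[...,0]<.72)&(abs(W[...,1]-.04)<.36)&(abs(W[...,2]-.018)<.02)&(h<15)).astype(np.uint8)
    m=cv2.morphologyEx(m,cv2.MORPH_OPEN,np.ones((3,3)))
    n,l,st,_=cv2.connectedComponentsWithStats(m);m=(l==1+np.argmax(st[1:,4])).astype(np.uint8)
    m=cv2.morphologyEx(cv2.copyMakeBorder(m,40,40,40,40,0),cv2.MORPH_CLOSE,np.ones((25,25)))[40:-40,40:-40]
    c=max(cv2.findContours(m,0,1)[0],key=cv2.contourArea)[:,0]
    P=onplane(s,c,.018)[:,:2]
    return P
def edges(P,a0,c0):
    # iterate: front, left, right lines
    for _ in range(6):
        R=np.array([[np.cos(a0),-np.sin(a0)],[np.sin(a0),np.cos(a0)]]);q=(P-c0)@R
        f=q[(abs(q[:,0]+.17)<.015)&(abs(q[:,1])<.29)];L=q[(abs(q[:,1]-.32)<.02)&(q[:,0]<0)&(q[:,0]>-.15)];r=q[(abs(q[:,1]+.32)<.02)&(q[:,0]<0)&(q[:,0]>-.15)]
        k,b=np.polyfit(f[:,1],f[:,0],1);a0-=k
        dy=(np.median(L[:,1])+np.median(r[:,1]))/2;c0=c0+R@np.array([b+.17,dy])
    return a0,c0,len(f),np.median(L[:,1])-np.median(r[:,1])
E
python3 - <<'E'
from jig import *
for n in("side","top"):
    s=dict(np.load(n+"0.npz"));P=jig(s);a,c,k,w=edges(P,-.1,np.array([.545,.05]))
    print(n,"yaw",a,"org",c,k,"len",w)
    R=np.array([[np.cos(a),-np.sin(a)],[np.sin(a),np.cos(a)]])
    W=cloud(s);h,S,v=masks(s);Q=W.copy();Q[...,:2]=(W[...,:2]-c)@R
    J=(abs(Q[...,0]-.06)<.08)&(abs(Q[...,1])<.4)
    for nm,m in(("red",((h<5)|(h>174))&(S>150)),("blue",(h>100)&(h<130)&(S>120))):
        q=Q[m&J&(Q[...,2]>.12)];print(nm,"blade",len(q),np.percentile(q,[5,50,95],axis=0).round(4).tolist())
        q=Q[m&J&(Q[...,2]>.08)&(Q[...,2]<.1)];print(nm,"low",len(q),np.median(q,0).round(4))
    q=Q[J&(abs(Q[...,2]-.068)<.006)&(S<70)];print("fence x",np.percentile(q[:,0],[3,50,97]).round(4),np.percentile(q[:,1],[1,99]))
    m=((h>10)&(h<25)&(v>(140 if n=="top" else 215))&(S<200)&(abs(Q[...,0]+.06)<.07)&(abs(Q[...,1]+.15)<.2)&(W[...,2]>.038)).astype(np.uint8)
    cc=max(cv2.findContours(m,0,1)[0],key=cv2.contourArea)[:,0];p=(onplane(s,cc,.046)[:,:2]-c)@R
    r=cv2.minAreaRect(p.astype(np.float32));print("batten jig",r,cv2.boxPoints(r).round(4).tolist())
E
```

```text
return _methods._mean(a, axis=axis, dtype=dtype,
  ret = ret.dtype.type(ret / rcount)
Traceback (most recent call last):
  File "jig.py", line 16, in edges
    k,b=np.polyfit(f[:,1],f[:,0],1);a0-=k
        ~~~~~~~~~~^^^^^^^^^^^^^^^^^
TypeError: expected non-empty vector for x
```

```bash
python3 - <<'E'
from jig import *
for n in("side","top"):
    s=dict(np.load(n+"0.npz"));P=jig(s);print(n,len(P),P.min(0),P.max(0))
    q=P@np.array([[np.cos(-.1),-np.sin(-.1)],[np.sin(-.1),np.cos(-.1)]]);print(q.min(0),q.max(0))
s=dict(np.load("top0.npz"));print(onplane(s,[(219,222.8),(417,244),(422,167)],.018))
E
```

```text
side 321 [ 0.3284828  -0.29858384] [ 0.5832499  -0.01247883]
[ 0.35178307 -0.24231184] [0.60930698 0.02463277]
top 344 [ 0.35615818 -0.02348425] [0.5855676  0.36145219]
[0.34961692 0.0293391 ] [0.55234353 0.40235872]
[[ 0.38578824  0.3631227   0.018     ]
 [ 0.32943716 -0.26974708  0.018     ]
 [ 0.58288768 -0.29311985  0.018     ]]
```

```bash
sed -i 's/^    m=cv2.morphologyEx(m,cv2.MORPH_OPEN.*/    m=cv2.morphologyEx(cv2.morphologyEx(m,cv2.MORPH_OPEN,np.ones((3,3))),cv2.MORPH_CLOSE,np.ones((9,9)))/' jig.py
cat > run1.py <<'E'
from jig import *
for n in("side","top"):
    s=dict(np.load(n+"0.npz"));P=jig(s);a,c,k,w=edges(P,-.089,np.array([.527,.032]))
    print(n,"yaw",a,"org",c,k,"len",w)
    R=np.array([[np.cos(a),-np.sin(a)],[np.sin(a),np.cos(a)]])
    W=cloud(s);h,S,v=masks(s);Q=W.copy();Q[...,:2]=(W[...,:2]-c)@R
    J=(abs(Q[...,0]-.06)<.08)&(abs(Q[...,1])<.4)
    for nm,m in(("red",((h<5)|(h>174))&(S>150)),("blue",(h>100)&(h<130)&(S>120))):
        q=Q[m&J&(Q[...,2]>.12)];print(nm,"blade",len(q),np.percentile(q,[5,50,95],axis=0).round(4).tolist())
        q=Q[m&J&(Q[...,2]>.08)&(Q[...,2]<.1)];print(nm,"low",len(q),np.median(q,0).round(4) if len(q) else 0)
    q=Q[J&(abs(Q[...,2]-.068)<.006)&(S<70)];print("fence x",np.percentile(q[:,0],[3,50,97]).round(4),np.percentile(q[:,1],[1,99]))
    m=((h>10)&(h<25)&(v>(140 if n=="top" else 215))&(S<200)&(abs(Q[...,0]+.06)<.07)&(abs(Q[...,1]+.15)<.2)&(W[...,2]>.038)).astype(np.uint8)
    cc=max(cv2.findContours(m,0,1)[0],key=cv2.contourArea)[:,0];p=(onplane(s,cc,.046)[:,:2]-c)@R
    r=cv2.minAreaRect(p.astype(np.float32));print("batten jig",r,cv2.boxPoints(r).round(4).tolist())
E
python3 run1.py
```

```text
side yaw -0.09190239876466853 org [0.52784826 0.02634688] 132 len 0.6375959858821192
red blade 81 [[0.054, 0.0403, 0.1228], [0.0675, 0.0432, 0.1363], [0.0803, 0.0509, 0.1478]]
red low 72 [0.0606 0.0443 0.089 ]
blue blade 69 [[0.0548, 0.137, 0.122], [0.0659, 0.1403, 0.1363], [0.0785, 0.1499, 0.1455]]
blue low 59 [0.0623 0.1411 0.0894]
fence x [0.0293 0.0458 0.0588] [-0.30002107  0.3054929 ]
batten jig ((-0.04823281615972519, -0.13371750712394714), (0.04580087587237358, 0.23856015503406525), 4.41727876663208) [[-0.08030000329017639, -0.016599999740719795], [-0.061900001019239426, -0.25440001487731934], [-0.016200000420212746, -0.250900000333786], [-0.03460000082850456, -0.013000000268220901]]
top yaw -0.08869651139116883 org [0.53033183 0.03342051] 181 len 0.6293136904050326
red blade 44 [[0.0514, 0.0341, 0.1292], [0.0612, 0.0399, 0.1453], [0.0774, 0.0459, 0.1499]]
red low 27 [0.0476 0.041  0.0907]
blue blade 52 [[0.0509, 0.1295, 0.1237], [0.0625, 0.1356, 0.1442], [0.0759, 0.142, 0.1489]]
blue low 30 [0.0471 0.1372 0.0894]
fence x [0.0264 0.0448 0.0564] [-0.30161142  0.299837  ]
batten jig ((-0.04925815761089325, -0.14222252368927002), (0.04495663195848465, 0.2385844588279724), 4.318207263946533) [[-0.08070000261068344, -0.02500000037252903], [-0.06270000338554382, -0.2628999948501587], [-0.017899999395012856, -0.25949999690055847], [-0.03579999879002571, -0.02160000056028366]]
```

```bash
cat > go.py <<'E'
import sys
from h import *
from scipy.spatial.transform import Rotation as Ro
A=-.09;C=np.array([.529,.030]);RJ=np.array([[np.cos(A),-np.sin(A)],[np.sin(A),np.cos(A)]])
def here():
    o=robot.get_obs();p=o["tool_pos"];return o,p,np.r_[(p[:2]-C)@RJ,p[2]]
def shift(jx,jy,z):
    o,p,j=here();T=Ro.from_euler("xyz",o["ee_rot"]).as_matrix()
    return ((np.r_[C+RJ@[jx,jy],z]-p)@T).round(4)
def status():
    o,p,j=here();T=Ro.from_euler("xyz",o["ee_rot"]);print("t",o["time"],"jig",j.round(4),"yawerr deg",np.degrees(o["ee_rot"][2]-np.pi-A).round(2),"F",o["wrist_force"].round(1),"w",o["width"])
E
python3 -c "
from go import *;status()
print(shift(.118,.0435,.23),shift(.118,.0435,.132))"
```

```text
t 0.1 jig [-0.4509  0.4672  0.2044] yawerr deg -7.67 F [-1.   0.   0.5] w 0.09422439868619394
[-0.6203 -0.344  -0.025 ] [-0.6203 -0.3438  0.073 ]
```

{"op": "carry_out", "data": {"steps": [[[-0.05, -0.03, -0.025], -0.77, 1], [[-0.11, -0.06, -0.025], -0.77, 1], [[-0.16, -0.09, -0.025], -0.77, 1], [[-0.21, -0.12, -0.025], -0.77, 1], [[-0.26, -0.144, -0.025], -0.77, 1], [[-0.31, -0.172, -0.025], -0.77, 1], [[-0.36, -0.2, -0.025], -0.77, 1], [[-0.41, -0.23, -0.025], -0.77, 1], [[-0.46, -0.255, -0.025], -0.77, 1], [[-0.51, -0.283, -0.025], -0.77, 1]]}}

```text
time: 1.35
tool_pos: [0.5575, 0.1458, 0.2299]
ee_rot: [3.141, -0.001, 3.052]
wrist_force: [-0.1, 0.5, 0.4]
width: 0.0008
finger_force: 0.0
```

```bash
python3 -c "
from go import *;status()
print(shift(.118,.0435,.23),shift(.118,.0435,.132))"
```

```text
t 1.35 jig [0.018  0.1179 0.2299] yawerr deg 0.04 F [-0.1  0.5  0.4] w 0.000756728418947577
[-0.1    -0.0745 -0.0002] [-0.1    -0.0745  0.0978]
```

{"op": "carry_out", "data": {"steps": [[[-0.04, -0.03, 0], 0, 1], [[-0.08, -0.06, 0], 0, 1], [[-0.1, -0.0745, 0], 0, 1], [[-0.1, -0.0745, 0], 0, 1], [[-0.1, -0.0745, 0.04], 0, 1], [[-0.1, -0.0745, 0.08], 0, 1], [[-0.1, -0.0745, 0.098], 0, 1], [[-0.1, -0.0745, 0.098], 0, 1], [[-0.1, -0.0745, 0.098], 0, 1]]}}

```text
time: 2.48
tool_pos: [0.6504, 0.0644, 0.1348]
ee_rot: [3.141, 0.003, 3.053]
wrist_force: [0.2, 0.0, 0.3]
width: 0.0006
finger_force: 0.0
```

```bash
python3 - <<'E'
from go import *;status()
a=robot.snapshot("side");b=robot.snapshot("top")
f=lambda s,r,c:cv2.resize(s["image"][r:r+110,c:c+110],(400,400),interpolation=cv2.INTER_CUBIC)
cv2.imwrite("pics/b.png",np.hstack([f(a,80,280),f(b,90,250)])[:,:,::-1])
E
```

```text
t 2.475 jig [0.1178 0.0452 0.1348] yawerr deg 0.06 F [0.2 0.  0.3] w 0.0005876884196627111
```

View pics/b.png

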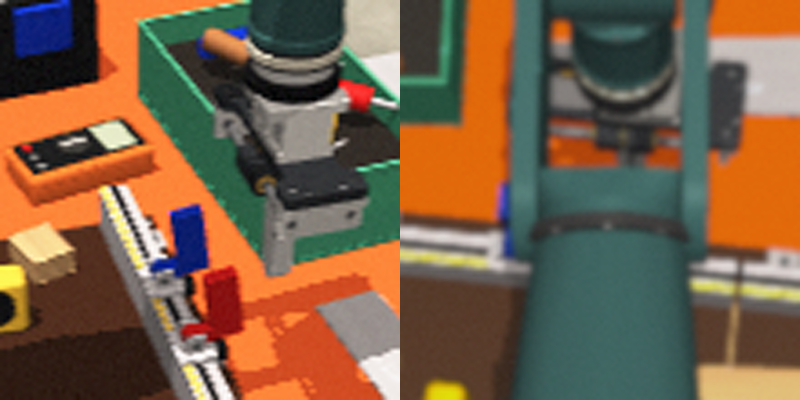

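The side crop shows the finger tip at (278,270), just behind the red blade (222,300) and clear of blue (187,240). I'll push it over now.

{"op": "carry_out", "data": {"steps": [[[0.015, 0, 0.003], 0, 1], [[0.03, 0, 0.003], 0, 1], [[0.042, 0, 0.003], 0, 1], [[0.054, 0, 0.003], 0, 1], [[0.066, 0, 0.003], 0, 1], [[0.076, 0, 0.003], 0, 1], [[0.084, 0, 0.0], 0, 1], [[0.088, 0, -0.03], 0, 1], [[0.088, 0, -0.07], 0, 1], [[0.088, 0, -0.1], 0, 1]]}}

```text
time: 3.82
tool_pos: [0.5625, 0.0719, 0.2362]
ee_rot: [3.141, 0.005, 3.052]
wrist_force: [0.1, 0.1, 0.4]
width: 0.0004
finger_force: 0.0
```

```bash
python3 - <<'E'
from go import *;status()
print("right park",shift(-.08,-.33,.2))
E
```

```text
t 3.825 jig [0.0296 0.0448 0.2362] yawerr deg 0.03 F [0.1 0.1 0.4] w 0.00043430040725402335
right park [ 0.1099 -0.3747  0.0355]
```

```bash
python3 - <<'E'
from go import *
print(shift(-.115,-.137,.2),shift(-.115,-.137,.03))
E
```

```text
[ 0.1448 -0.1817  0.0354] [ 0.1456 -0.1818  0.2054]
```

{"op": "carry_out", "data": {"steps": [[[0.03, -0.04, 0.0], 0, 0], [[0.06, -0.08, 0.0], 0, -1], [[0.09, -0.12, 0.01], 0, -1], [[0.12, -0.16, 0.03], 0, -1], [[0.145, -0.182, 0.05], 0, -1], [[0.145, -0.182, 0.08], 0, -1], [[0.145, -0.182, 0.08], 0, -1]]}}

```text
time: 4.7
tool_pos: [0.3999, -0.0963, 0.1517]
ee_rot: [3.141, -0.002, 3.051]
wrist_force: [-0.0, 0.2, -0.2]
width: 0.0672
finger_force: 0.0
```

```bash
python3 - <<'E'
from go import *;status()
print("down",shift(-.115,-.137,.03))
a=robot.snapshot("side")
f=lambda s,r,c,h,w:cv2.resize(s["image"][r:r+h,c:c+w],(w*4,h*4),interpolation=cv2.INTER_CUBIC)
cv2.imwrite("pics/c.png",f(a,120,240,150,160)[:,:,::-1])
E
```

```text
t 4.7 jig [-0.1172 -0.1374  0.1517] yawerr deg -0.02 F [-0.   0.2 -0.2] w 0.06720243665183649
down [-0.0025  0.0003  0.1217]
```

View pics/c.png

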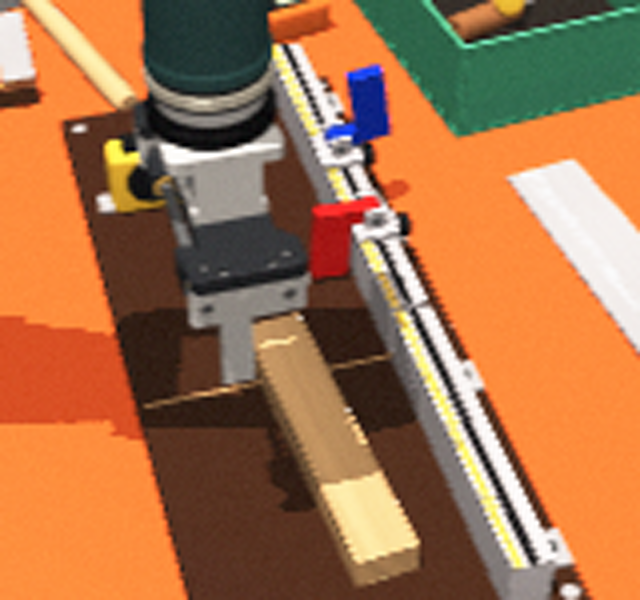

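The red arm hangs down (crop 330,240) and blue is still up (370,105). The gripper is in front of the batten. Now I'll descend and push towards the fence.

{"op": "carry_out", "data": {"steps": [[[0, 0, 0.04], 0, -1], [[0, 0, 0.08], 0, -1], [[0, 0, 0.11], 0, -1], [[0, 0, 0.122], 0, -1], [[0, 0, 0.122], 0, -1], [[0, 0, 0.122], 0, -1], [[-0.01, 0, 0.122], 0, -1], [[-0.02, 0, 0.122], 0, -1], [[-0.028, 0, 0.122], 0, -1], [[-0.036, 0, 0.122], 0, -1]]}}

```text
time: 6.0
tool_pos: [0.4373, -0.0995, 0.0304]
ee_rot: [3.141, -0.001, 3.052]
wrist_force: [-1.4, 0.3, 2.0]
width: 0.094
finger_force: 0.8
```

{"op": "carry_out", "data": {"steps": [[[-0.006, 0, 0], 0, -1], [[-0.012, 0, 0], 0, -1], [[-0.018, 0, 0], 0, -1], [[-0.024, 0, 0], 0, -1], [[-0.03, 0, 0], 0, -1], [[-0.036, 0, 0], 0, -1], [[-0.042, 0, 0], 0, -1], [[-0.046, 0, 0], 0, -1], [[-0.05, 0, 0], 0, -1], [[-0.052, 0, 0], 0, -1]]}}

```text
time: 7.25
tool_pos: [0.489, -0.1043, 0.0305]
ee_rot: [3.142, 0.0, 3.052]
wrist_force: [-0.2, -0.6, -0.3]
width: 0.094
finger_force: 0.4
```

```bash
python3 - <<'E'
from go import *;status()
E
```

```text
t 7.25 jig [-0.0277 -0.1373  0.0305] yawerr deg 0.04 F [-0.2 -0.6 -0.3] w 0.09395286697157725
```

{"op": "carry_out", "data": {"steps": [[[-0.001, 0, 0], 0, -1], [[-0.002, 0, 0], 0, -1], [[-0.003, 0, 0], 0, -1], [[-0.004, 0, 0], 0, -1], [[-0.005, 0, 0], 0, -1], [[-0.006, 0, 0], 0, -1]]}}

```text
time: 8.0
tool_pos: [0.4909, -0.1044, 0.0305]
ee_rot: [3.141, -0.009, 3.052]
wrist_force: [-14.0, 2.6, 10.8]
width: 0.0937
finger_force: 6.7
```

{"op": "carry_out", "data": {"steps": [[[0.02, 0, 0], 0, -1], [[0.045, 0, 0], 0, -1], [[0.045, 0, -0.05], 0, -1], [[0.04, -0.01, -0.09], 0, 0], [[0.02, -0.06, -0.1], 0, 1], [[0, -0.11, -0.1], 0, 1], [[-0.026, -0.16, -0.1], 0, 1], [[-0.026, -0.175, -0.1], 0, 1], [[-0.026, -0.175, -0.1], 0, 1], [[-0.026, -0.175, -0.1], 0, 1]]}}

```text
time: 9.25
tool_pos: [0.505, -0.2801, 0.1306]
ee_rot: [3.141, 0.0, 3.053]
wrist_force: [1.2, 0.4, 0.7]
width: 0.0276
finger_force: 0.0
```

```bash
cat > look.py <<'E'
from go import *
from m import *
import sys
status()
for n in("side","top"):
    s=robot.snapshot(n);W=cloud(s);h,S,v=masks(s);Q=W.copy();Q[...,:2]=(W[...,:2]-C)@RJ
    m=((h>8)&(h<27)&(v>(130 if n=="top" else 100))&(S<200)&(S>50)&(Q[...,0]<.035)&(Q[...,0]>-.1)&(abs(Q[...,1]+.15)<.24)&(W[...,2]>.036)&(W[...,2]<.056)).astype(np.uint8)
    cc=max(cv2.findContours(m,0,1)[0],key=cv2.contourArea)[:,0];p=(onplane(s,cc,.046)[:,:2]-C)@RJ
    r=cv2.minAreaRect(p.astype(np.float32));print(n,m.sum(),np.round(r[0],4),np.round(r[1],4),round(r[2],2),cv2.boxPoints(r).round(4).tolist())
    if n=="side" and len(sys.argv)>1: cv2.imwrite("pics/%s.png"%sys.argv[1],cv2.resize(s["image"][120:270,240:400],(640,600),interpolation=cv2.INTER_CUBIC)[:,:,::-1])
E
python3 look.py d
```

```text
t 9.25 jig [ 0.0039 -0.311   0.1306] yawerr deg 0.09 F [1.2 0.4 0.7] w 0.027597481566081147
side 1036 [ 0.0044 -0.1431] [0.048  0.2467] 0.15 [[-0.019899999722838402, -0.01979999989271164], [-0.019300000742077827, -0.26649999618530273], [0.028699999675154686, -0.266400009393692], [0.02810000069439411, -0.019700000062584877]]
top 1049 [ 0.0056 -0.1394] [0.2375 0.0508] 89.74 [[-0.0203000009059906, -0.2581000030040741], [0.030400000512599945, -0.2583000063896179], [0.03150000050663948, -0.020800000056624413], [-0.019300000742077827, -0.020600000396370888]]
```

View pics/d.png

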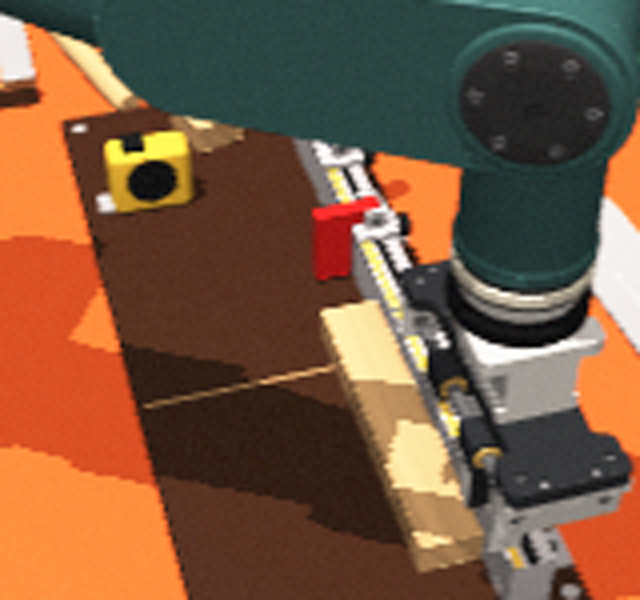

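The batten is flush with the fence, from crop (350,310) to (450,550). Its left end is about 57 mm short of the red stop, and the gripper is at the right end. Now I'll descend and push along the fence.

{"op": "carry_out", "data": {"steps": [[[0, 0, 0.04], 0, 1], [[0, 0, 0.08], 0, 1], [[0, 0, 0.1], 0, 1], [[0, 0, 0.1], 0, 1], [[0, 0.012, 0.1], 0, 1], [[0, 0.024, 0.1], 0, 1], [[0, 0.034, 0.1], 0, 1], [[0, 0.042, 0.1], 0, 1], [[0, 0.05, 0.1], 0, 1], [[0, 0.058, 0.1], 0, 1]]}}

```text
time: 10.6
tool_pos: [0.5106, -0.2241, 0.0311]
ee_rot: [-3.14, 0.001, 3.052]
wrist_force: [-1.3, -2.9, 2.2]
width: 0.0006
finger_force: 1.4
```

{"op": "carry_out", "data": {"steps": [[[0, 0.006, 0], 0, 1], [[0, 0.012, 0], 0, 1], [[0, 0.018, 0], 0, 1], [[0, 0.023, 0], 0, 1], [[0, 0.027, 0], 0, 1], [[0, 0.029, 0], 0, 1], [[0, 0.03, 0], 0, 1]]}}

```text
time: 11.48
tool_pos: [0.5128, -0.1935, 0.0302]
ee_rot: [3.141, -0.0, 3.052]
wrist_force: [0.6, -1.7, 0.4]
width: 0.0007
finger_force: 0.8
```

```bash
python3 look.py
```

```text
t 11.475 jig [ 0.004  -0.224   0.0302] yawerr deg 0.04 F [ 0.6 -1.7  0.4] w 0.0006905063804371124
side 483 [-0.0011 -0.0986] [0.2498 0.0475] 86.96 [[-0.03139999881386757, -0.22200000286102295], [0.01600000075995922, -0.22460000216960907], [0.029200000688433647, 0.024900000542402267], [-0.01810000091791153, 0.027400000020861626]]
top 821 [ 0.0057 -0.0663] [0.0504 0.187 ] 0.1 [[-0.019700000062584877, 0.0272000003606081], [-0.01940000057220459, -0.1598999947309494], [0.03099999949336052, -0.1597999930381775], [0.030700000002980232, 0.0272000003606081]]
```

Still about 8 mm to go, so I'll continue gently until the force rises.

{"op": "carry_out", "data": {"steps": [[[0, 0.002, 0], 0, 1], [[0, 0.004, 0], 0, 1], [[0, 0.006, 0], 0, 1], [[0, 0.007, 0], 0, 1], [[0, 0.008, 0], 0, 1], [[0, 0.009, 0], 0, 1]]}}

```text
time: 12.32
tool_pos: [0.5136, -0.1846, 0.0303]
ee_rot: [3.141, -0.0, 3.052]
wrist_force: [-0.3, -0.6, -0.2]
width: 0.0004
finger_force: 0.3
```

{"op": "carry_out", "data": {"steps": [[[0, 0.001, 0], 0, 1], [[0, 0.002, 0], 0, 1], [[0, 0.003, 0], 0, 1], [[0, 0.004, 0], 0, 1]]}}

```text
time: 12.82
tool_pos: [0.5141, -0.1823, 0.0307]
ee_rot: [-3.139, 0.0, 3.052]
wrist_force: [-0.7, -6.2, -1.2]
width: 0.0004
finger_force: 3.1
```

{"op": "carry_out", "data": {"steps": [[[0, 0.002, 0], 0, 1], [[0, 0.002, 0], 0, 1], [[0, -0.004, 0], 0, 1], [[0, -0.025, 0], 0, 1], [[0, -0.04, -0.04], 0, 1], [[0.04, -0.04, -0.09], 0, 1], [[0.09, 0.0, -0.1], 0, 0], [[0.09, 0.05, -0.1], 0, -1], [[0.09, 0.1, -0.1], 0, -1], [[0.09, 0.131, -0.1], 0, -1]]}}

```text
time: 14.08
tool_pos: [0.4361, -0.0409, 0.1309]
ee_rot: [3.141, 0.001, 3.053]
wrist_force: [0.7, 0.1, -0.1]
width: 0.037
finger_force: 0.0
```

```bash
python3 look.py
```

```text
t 14.075 jig [-0.0861 -0.079   0.1309] yawerr deg 0.09 F [ 0.7  0.1 -0.1] w 0.03702724590932889
side 936 [ 0.0041 -0.0868] [0.0478 0.2454] 0.0 [[-0.01979999989271164, 0.03590000048279762], [-0.01979999989271164, -0.2094999998807907], [0.02800000086426735, -0.2094999998807907], [0.02800000086426735, 0.03590000048279762]]
top 132 [0.0046 0.0192] [0.0341 0.0437] 85.55 [[-0.01860000006854534, 0.0038999998942017555], [0.025100000202655792, 0.0005000000237487257], [0.027699999511241913, 0.03460000082850456], [-0.01590000092983246, 0.03799999877810478]]
```

{"op": "carry_out", "data": {"steps": [[[0, 0, 0.03], 0, -1], [[0, 0, 0.06], 0, -1], [[0, 0, 0.09], 0, -1], [[0, 0, 0.1], 0, -1], [[0, 0, 0.1], 0, -1], [[-0.015, 0, 0.1], 0, -1], [[-0.03, 0, 0.1], 0, -1], [[-0.042, 0, 0.1], 0, -1], [[-0.05, 0, 0.1], 0, -1], [[-0.055, 0, 0.1], 0, -1]]}}

```text
time: 15.42
tool_pos: [0.4915, -0.0472, 0.0304]
ee_rot: [3.141, -0.0, 3.052]
wrist_force: [-0.1, 0.6, 0.7]
width: 0.0939
finger_force: 0.0
```

{"op": "carry_out", "data": {"steps": [[[-0.002, 0, 0], 0, -1], [[-0.004, 0, 0], 0, -1], [[-0.006, 0, 0], 0, -1], [[-0.007, 0, 0], 0, -1], [[-0.008, 0, 0], 0, -1], [[-0.009, 0, 0], 0, -1], [[-0.009, 0, 0], 0, -1]]}}

```text
time: 16.3
tool_pos: [0.496, -0.0476, 0.0304]
ee_rot: [3.141, -0.009, 3.052]
wrist_force: [-10.6, 0.8, 7.6]
width: 0.0941
finger_force: 5.5
```

Contact is firm, so I'll back off, clear away and check both views.

{"op": "carry_out", "data": {"steps": [[[0.004, 0, 0], 0, -1], [[0.02, 0, 0], 0, -1], [[0.05, 0, 0], 0, -1], [[0.07, 0, -0.05], 0, -1], [[0.09, -0.03, -0.1], 0, -1], [[0.12, -0.07, -0.15], 0, -1], [[0.15, -0.12, -0.19], 0, -1], [[0.16, -0.18, -0.19], 0, -1], [[0.16, -0.23, -0.19], 0, -1], [[0.16, -0.26, -0.19], 0, -1]]}}

```text
time: 17.55
tool_pos: [0.316, -0.295, 0.2206]
ee_rot: [-3.14, 0.001, 3.049]
wrist_force: [-0.1, 0.7, -0.3]
width: 0.094
finger_force: 0.0
```

```bash
python3 look.py; python3 - <<'E'
from h import *
a=robot.snapshot("side");b=robot.snapshot("top")
cv2.imwrite("pics/e.png",np.hstack([cv2.resize(a["image"][120:270,240:360],(400,500),interpolation=2),cv2.resize(b["image"][130:230,300:380],(400,500),interpolation=2)])[:,:,::-1])
E
```

```text
t 17.55 jig [-0.1829 -0.3429  0.2206] yawerr deg -0.16 F [-0.1  0.7 -0.3] w 0.09395537728117005
side 934 [ 0.0044 -0.0866] [0.2475 0.0479] 89.72 [[-0.020099999383091927, -0.2102999985218048], [0.027799999341368675, -0.21050000190734863], [0.028999999165534973, 0.03700000047683716], [-0.01889999955892563, 0.03720000013709068]]
top 1132 [ 0.0062 -0.0819] [0.0513 0.2442] 0.16 [[-0.01979999989271164, 0.04019999876618385], [-0.019099999219179153, -0.20399999618530273], [0.03220000118017197, -0.20389999449253082], [0.03150000050663948, 0.040300000458955765]]
```

View pics/e.png

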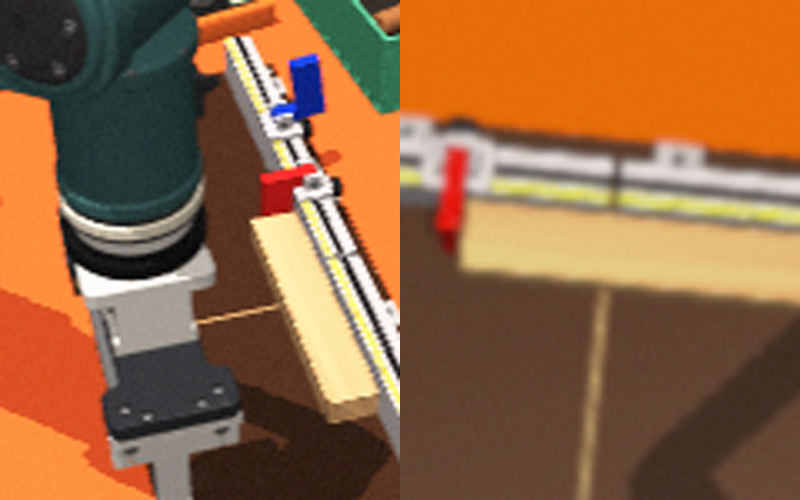

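The batten lies flat along the fence and butts against the lowered red blade (top crop 460,230; side crop 280,210). Blue is still up, so I'm handing in.

```bash
python3 -c "
from bench import robot;print(robot.close_job())"
```

```text
the job is handed in; nothing more can be done
None
```

I handed the job in at about 17.6 s of the 64 s allowed: the red stop is down, the batten is pushed flat to the fence and up to the red stop, and the blue stop is still up. The hand-in gave no verdict, so this rests on the contact forces and the last camera views.

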